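Put the bench bottles away in their fitted holders

TASK

Move the row of four containers from the plywood bench caddy to the row of grey holder blocks on the black base: each goes into the block whose pocket has its own shape and size, standing on the pocket's floor. Keep them upright, set them down rather than dropping them in from above the blocks, and leave the steel pot of screws between the racks where it stands.

Things in the scene. Friction and masses are not known exactly. Their poses are not given: they have to be found in the camera images.
- can: Small round aerosol can standing upright, bare aluminium with a paper label: 46 mm diameter, straight sides up to 88 mm, then a shoulder and a white cap, 115 mm tall in all. Origin: centre of its underside; z along its axis, up. about 140 g. Belongs in the large round pocket.
- oiler: Slender round white plastic oil bottle standing upright: 26 mm diameter with straight sides up to 70 mm, then a black collar and a thin nozzle, 104 mm tall in all. Origin: centre of its underside; z up. about 60 g. Belongs in the small round pocket.
- jar: Square white plastic grease jar standing upright: 46 x 46 mm, with a square black lid (44 x 44 mm, from 50 to 65 mm height), 65 mm tall. Origin: centre of its underside; x and y square to its sides, z up. about 130 g. Belongs in the square pocket.
- tin: Flat oblong steel oil tin standing upright: 26 mm thick (its x), 50 mm wide (its y), flat top at 84 mm, black screw cap (19 mm) off centre on it to 101 mm. Origin: centre of its underside; z up. about 120 g. Belongs in the oblong pocket.
- can_holder: Fixed grey plastic block 76 x 76 mm, 26 mm high, with a round pocket 62 mm in diameter and 20 mm deep. Like all four blocks it stands on a black base plate 8 mm thick, touching its neighbours but for 2 mm (78 mm from centre to centre) in a row along the block's y; the order of the four in the row differs from start to start. Origin: centre of the block's underside; pocket floor at z = 6 mm, rim at z = 26 mm of the block.
- oiler_holder: Fixed grey block of the same outer size, with a round pocket 42 mm in diameter and 20 mm deep. Origin: centre of the underside; pocket floor 6 mm, rim 26 mm above it; the row runs along its y.
- jar_holder: Fixed grey block of the same outer size, with a square pocket 62 x 62 mm, 20 mm deep. Origin: centre of the underside; pocket floor 6 mm, rim 26 mm above it; the row runs along its y.
- tin_holder: Fixed grey block of the same outer size, with an oblong pocket 42 mm (its x) by 66 mm (its y, along the row), 20 mm deep. Origin: centre of the underside; pocket floor 6 mm, rim 26 mm above it.
- caddy: Fixed low plywood caddy 88 x 322 mm in which the containers stand in a row along its y, in an order that differs from start to start: four bays 72 x 72 mm, 78 mm from centre to centre, floor 10 mm above the bench, front and back rails and ends 26 mm and dividers 24 mm above the bench. Origin: centre of its underside. It stands on the left or on the right; the grey blocks are on the other side. The tin's thin direction and the jar's sides stand roughly square to the caddy.
- pot: Bystander: small open steel pot of screws, 54 mm diameter at the rim, 42 mm tall, about 250 g, on the bench between caddy and blocks. Origin: centre of its underside. Not to be disturbed.
There are look-alikes about, which are no part of the job. Of the things that look like the can, the largest one is meant. Leave any purple look-alike of the jar alone.

How it is judged:
At the end, for the whole second after the job is handed in: Can, oiler, jar and tin each stand in their own holder block: underside within 5 mm of the pocket floor, centre within 13 mm of the block's centre, upright within 0.1 rad, at rest and released; the pot is within 30 mm of where it stood (horizontal distance between can and can_holder below 0.013 m and z of can in the frame of can_holder below 0.011 m and angle between each of can, oiler, jar, tin's own z axis and vertical below 0.1 rad and linear speed of each of can, oiler, jar, tin below 0.02 m/s and angular speed of each of can, oiler, jar, tin below 0.2 rad/s and not (contact force between the fingers and can above 0.05 N) and horizontal distance between oiler and oiler_holder below 0.013 m and z of oiler in the frame of oiler_holder below 0.011 m and not (contact force between the fingers and oiler above 0.05 N) and horizontal distance between jar and jar_holder below 0.013 m and z of jar in the frame of jar_holder below 0.011 m and not (contact force between the fingers and jar above 0.05 N) and horizontal distance between tin and tin_holder below 0.013 m and z of tin in the frame of tin_holder below 0.011 m and not (contact force between the fingers and tin above 0.05 N) and distance of pot from where it was at the start of the episode below 0.03 m); the robot touches nothing.
It fails at once if a container tipped over (more than 0.6 rad from upright) (angle between any of can, oiler, jar, tin's own z axis and vertical above 0.6 rad).
It fails at once if a container let go with its underside more than 55 mm above the bench, that is 20 mm above the rims of the blocks ((height (world z) of can above 0.055 m and contact force between the fingers and can below 0.02 N) or (height (world z) of oiler above 0.055 m and contact force between the fingers and oiler below 0.02 N) or (height (world z) of jar above 0.055 m and contact force between the fingers and jar below 0.02 N) or (height (world z) of tin above 0.055 m and contact force between the fingers and tin below 0.02 N)).
It fails at once if the pot of screws shifted by more than 30 mm or tipped (distance of pot from where it was at the start of the episode above 0.03 m or angle between pot's own z axis and vertical above 0.3 rad).
It also fails if it takes over 115 s, if anything falls off the work surface, if the arm or the gripper's body presses on something with over 40 N, if the wrist force passes 120 N, or if a joint passes its speed limit or range.

ROBOT

A 7-joint arm with a two-finger parallel gripper is mounted at the origin on the work surface. World frame = base frame: x ahead of the robot, y to its left, z up, the work surface at z = 0. Lengths are in m, angles in rad, forces in N, time in s.
With the tool pointing down it reaches from about 0.35 to 0.9 m from the base axis. Payload 8.1 kg.
Tool frame: the origin (TCP) lies at the very end of the fingers, on their centre line; the grasp point (between the pads) lies grip_point_offset behind it (grip_point_offset is the distance from the TCP to the grasp point, in m); z points along the fingers, y is the direction in which the jaws open and shut (so a half turn about z gives the same grasp; the last joint's range is limited). The gripper opens to 92 mm and grips with 3 to 60 N. Pads are 19 mm wide; open, the fingers measure 130 mm over their backs; the gripper's body (75 mm by 190 mm) begins 47 mm behind the grasp point.
Start: joints at [-0.103, 0.434, 0.025, 1.573, -0.012, 1.134, -0.075], TCP at [0.625, -0, 0.227] pointing down, gripper open.
Joint ranges: [-2.62, 2.62], [-0.44, 2.09], [-1.27, 1.32], [0.08, 2.57], [-1.32, 4.46], [0.12, 2], [-2.74, 2.74]. Speed limits (rad/s): [2.22, 2.22, 3.01, 3.01, 3.14, 3.14, 3.14].

INTERFACE

Orientations are given as a rotation vector (axis times angle).
In Python, from cell import * gives the robot as it stands.
- The arm moves only by the tool drive_tool, never from a script. Its argument "increments" is a list of rows, each an object of numbers: "grip": the gripper's target within -1 to 1 (shut at 1, half-way at 0, fully open at -1); "tx", "ty", "tz": the shift along the world's x, y, z normalised to -1 to 1, where 1 is 400 mm; "turn": the turn about the world's z normalised to -1 to 1, where 1 is 60 degrees. In form: [{"grip": .., "tx": .., "ty": .., "tz": .., "turn": ..}, ...]. A call has 1 to 20 rows; each row is the pose to reach, as a shift and turn from the pose measured when the call began; what a row does not reach only later rows make up. A row lasts 1/10 s, in which the tool goes at most 50 mm and 8.59 degrees, less where a joint would pass 70% of its speed; a pose out of reach is approached as far as the arm can. A call with a number of a shift or a turn outside -1 to 1 is refused whole. A call with a gripper value outside its range is refused whole. The fingers move at their own pace and stop on an object; "newtons" is the grip in N (left out, the last holds). Time passes only in rows, so rows that repeat a pose let the fingers close. It gives the time, the measured TCP pose, the force and the opening at its end, in the units of the state.
- observe(): the state, without advancing time (a new reading comes with each control period).
- get_image(name): name is "scene" or "side" or "wrist"; returns the picture (480x640x3 uint8, red, green, blue); there is no depth.
- camera_info(name): a dict with "fx", "fy", "cx", "cy" (pixels), "eye" and "rotation" of the camera in the world; the wrist camera has in their place "hand_eye" (4x4, takes a point from camera to tool coordinates, whose origin is the TCP and whose axes are the flange's). Camera axes: x right, y down, z forward; pixel columns grow to the right and rows downward; lengths in m; the calibration is good to about 2 mm. A picture is of the moment at which its call begins: read the wrist's pose just before it. camera_info takes no time and is no camera call.
- sign_off(): hands the job in, once; it reports no verdict.
The state is a dict: "clock": time; "joints": joint angles; "dq": joint speeds; "joint_efforts": joint torques, N m; "position": TCP position; "ee_rot": TCP orientation; "force": force on the tool from outside, world axes, zero at the start; "ft_torque": the same for the moment, N m; "width": opening from 0.0 (shut) to 1.0 (fully open).
Only numpy, scipy, OpenCV 4.12 (cv2) and the standard library are available. Lean on these libraries where they do the work, as an engineer would, in place of code of your own. Each camera call takes 0.05 s, during which the arm holds its last target. There are 200 camera calls.

## Working session

There is one attempt and no reset: what is moved stays moved. The work goes in short steps, Python scripts to look and compute and a tool call to move; the robot and the scene stay as the last step left them, time stands still between calls to the robot, and variables do not carry over. Pictures are saved under pics/ and viewed, about 12 in all and at most 16, crops included, and the job is handed in when it is done.

Besides the shell and the picture viewer there is one more tool, called after "Emit:" as name([rows], argument=value, ...), one row to a line, values as JSON. drive_tool: Moves the arm, as the interface text tells. Its arguments: {"type":"object","properties":{"increments":{"type":"array","items":{"type":"object","properties":{"grip":{"type":"number"},"tx":{"type":"number"},"ty":{"type":"number"},"tz":{"type":"number"},"turn":{"type":"number"}}}},"newtons":{"type":"number"}},"required":["increments"]}

```bash
mkdir -p pics; python3 - <<'E'
from cell import *
import cv2
for n in("scene","side","wrist"):
    cv2.imwrite(f"pics/{n}0.png",get_image(n)[:,:,::-1]); print(n,camera_info(n))
print(observe())
try: print(grip_point_offset)
except Exception as e: print(e)
E
```

```text
scene {'fx': 444.26227889564063, 'fy': 444.26227889564063, 'cx': 309.3095237612117, 'cy': 239.44933880781448, 'eye': array([1.17372109, 0.34086074, 0.82230629]), 'rotation': array([-1.37546837, -2.18455592,  0.86454332])}
side {'fx': 540.6628420223768, 'fy': 540.6628420223768, 'cx': 322.9794983449366, 'cy': 237.5969123381837, 'eye': array([ 0.10214452, -0.76258695,  0.58048194]), 'rotation': array([-2.05711471,  0.48394259, -0.26406185])}
wrist {'fx': 333.7040804222134, 'fy': 333.7040804222134, 'cx': 318.25027808900995, 'cy': 237.13486352444707, 'hand_eye': array([[-3.34531396e-04, -9.65724182e-01, -2.59570206e-01,
         6.94241421e-02],
       [ 9.99999560e-01, -5.50497574e-04,  7.59322780e-04,
         5.37518720e-04],
       [-8.76189139e-04, -2.59569838e-01,  9.65723942e-01,
        -1.57001594e-01],
       [ 0.00000000e+00,  0.00000000e+00,  0.00000000e+00,
         1.00000000e+00]])}
{'clock': 0.15, 'joints': array([-0.10258141,  0.43505827,  0.02495143,  1.57384389, -0.01157091,
        1.13399928, -0.07508645]), 'dq': array([ 0.0006154 , -0.00337968,  0.00020795, -0.00307136, -0.00015764,
        0.00035746, -0.00078784]), 'joint_efforts': array([ 9.13879558e-04, -6.68263149e+01,  9.85680185e-01, -3.14695251e+01,
       -6.03506877e-02,  3.94195947e-02,  8.07748006e-05]), 'position': array([ 6.24633406e-01, -5.33892154e-05,  2.26144987e-01]), 'ee_rot': array([-2.22096886e+00, -2.22087932e+00,  1.42309423e-03]), 'force': array([-0.20954793, -0.28608467, -1.01812886]), 'ft_torque': array([ 0.0081282 , -0.0211205 ,  0.01552369]), 'width': 0.9996078526543846}
0.0188
```

View pics/scene0.png

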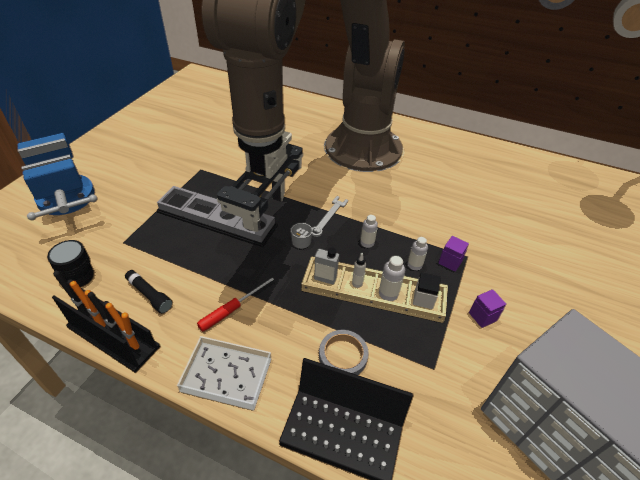

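View pics/side0.png

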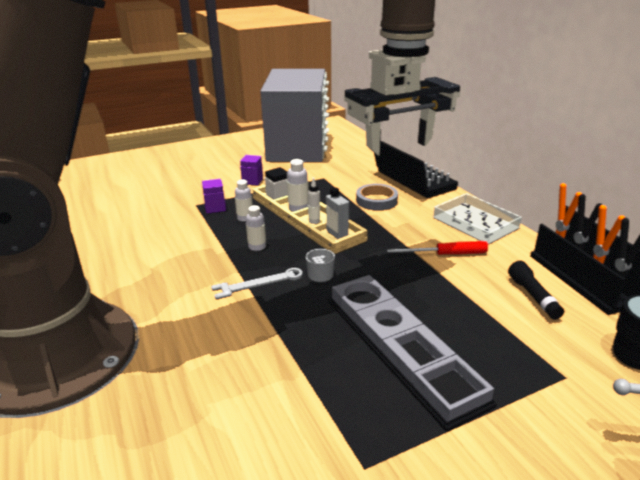

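In the scene image the caddy runs, left to right, tin (326,265), oiler (360,272), can (392,278), jar (427,290). The can look-alikes are at (369,232), (418,254) and (392,278). The one in the caddy is the largest, so it is the can. The purple jar look-alikes at (453,252) and (487,308) get left alone. I'll confirm this in enlarged crops.

```bash
python3 - <<'E'
import cv2
a=cv2.imread("pics/scene0.png"); b=cv2.imread("pics/side0.png")
cv2.imwrite("pics/c1.png",cv2.resize(a[205:335,295:475],None,fx=4.4,fy=4.4,interpolation=2))
cv2.imwrite("pics/c2.png",cv2.resize(b[265:425,320:500],None,fx=3.7,fy=3.7,interpolation=2))
E
```

```text
(no output)
```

View pics/c1.png

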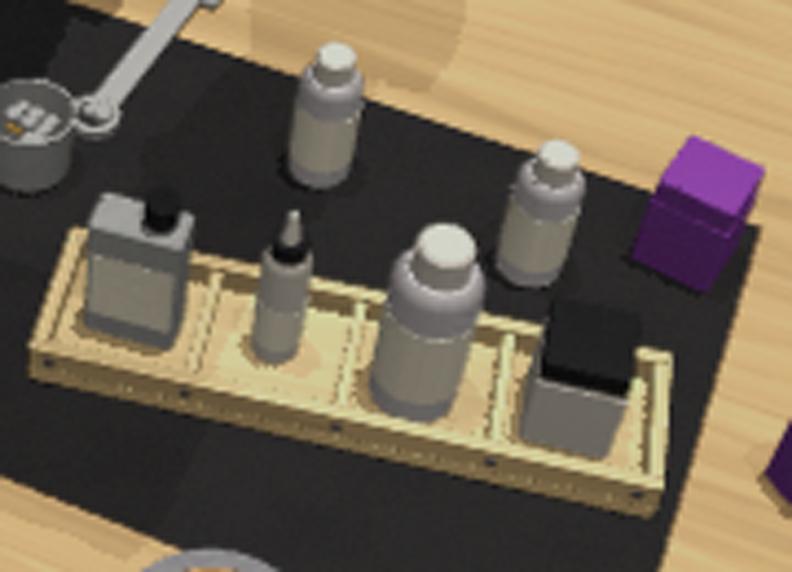

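View pics/c2.png

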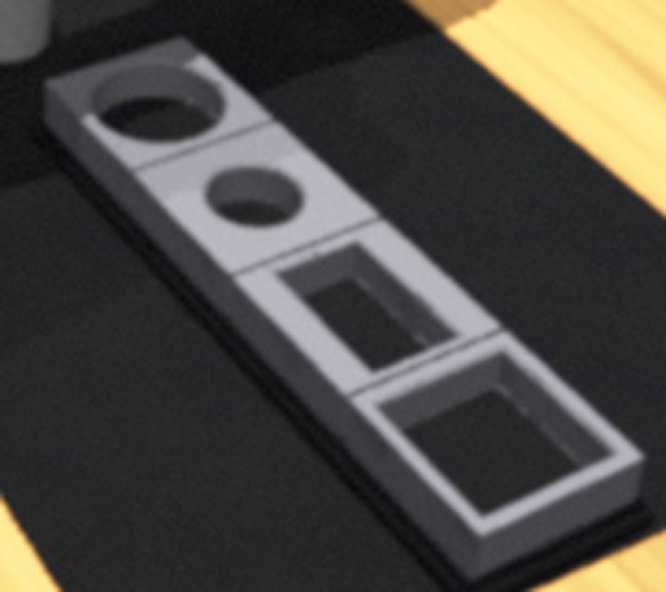

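Confirmed: the can in the caddy is clearly the largest of the three, and the jar is the one with the black lid. From far to near (+y to −y) the blocks are can, oiler, tin, jar. Next I'll fit the poses of the two rows from their top corners.

```bash
cat > h.py <<'E'
from cell import *
import numpy as np, cv2
from scipy.spatial.transform import Rotation as R
from scipy.optimize import least_squares
def cam(name,obs=None):
    c=camera_info(name)
    if name=="wrist":
        T=np.eye(4);T[:3,:3]=R.from_rotvec(obs["ee_rot"]).as_matrix();T[:3,3]=obs["position"];T=T@c["hand_eye"]
        return c,T[:3,:3],T[:3,3]
    return c,R.from_rotvec(c["rotation"]).as_matrix(),c["eye"]
def ray(C,uv,z):
    c,M,e=C; d=M@[(uv[0]-c["cx"])/c["fx"],(uv[1]-c["cy"])/c["fy"],1]
    return (e+d*(z-e[2])/d[2])[:2]
def proj(C,p):
    c,M,e=C; q=M.T@(np.asarray(p)-e); return np.array([q[0]/q[2]*c["fx"]+c["cx"],q[1]/q[2]*c["fy"]+c["cy"]])
def fitrect(C,uvs,z,w,l):
    "uvs order (x-,y-),(x+,y-),(x+,y+),(x-,y+)"
    L=np.array([[-w,-l],[w,-l],[w,l],[-w,l]])/2; P=np.array([ray(C,u,z) for u in uvs])
    f=lambda s:(L@np.array([[np.cos(s[2]),np.sin(s[2])],[-np.sin(s[2]),np.cos(s[2])]])+s[:2]-P).ravel()
    r=least_squares(f,[*P.mean(0),0]); return r.x.round(4),np.abs(r.fun).max().round(4)
E
python3 - <<'E'
from h import *
S=cam("scene");D=cam("side")
f=lambda q:np.array(q)/4.4+[295,205]
g=lambda q:np.array(q)/3.7+[320,265]
print("caddy",fitrect(S,[f(q) for q in [(75,230),(33,350),(660,490),(670,352)]],.026,.088,.322))
print("hold",fitrect(D,[g(q) for q in [(483,538),(642,458),(185,38),(47,85)]],.034,.076,.310))
print("can",ray(S,f((446,245)),.125),"oiler",ray(S,f((294,213)),.114),"tin",np.mean([ray(S,f(q),.094) for q in[(97,195),(192,215),(183,243),(88,228)]],0))
print("pot",ray(S,(302,229),.042))
E
```

```text
caddy (array([0.5374, 0.2243, 0.1828]), np.float64(0.0024))
hold (array([ 0.4914, -0.239 ,  0.0403]), np.float64(0.0014))
can [0.53574734 0.25771965] oiler [0.53858279 0.18293152] tin [0.5593224  0.11063944]
pot [0.4628523 0.0037672]
```

Emit:
drive_tool([
  {"grip": -1,"tx": -0.22,"ty": 0.59,"tz": 0.07,"turn": 0.175},
  {"grip": -1,"tx": -0.22,"ty": 0.59,"tz": 0.07,"turn": 0.175},
  {"grip": -1,"tx": -0.22,"ty": 0.59,"tz": 0.07,"turn": 0.175},
  {"grip": -1,"tx": -0.22,"ty": 0.59,"tz": 0.07,"turn": 0.175},
  {"grip": -1,"tx": -0.22,"ty": 0.59,"tz": 0.07,"turn": 0.175},
  {"grip": -1,"tx": -0.22,"ty": 0.59,"tz": 0.07,"turn": 0.175},
  {"grip": -1,"tx": -0.22,"ty": 0.59,"tz": 0.07,"turn": 0.175},
  {"grip": -1,"tx": -0.22,"ty": 0.59,"tz": 0.07,"turn": 0.175},
  {"grip": -1,"tx": -0.22,"ty": 0.59,"tz": 0.07,"turn": 0.175},
])

```text
clock: 1.05
position: [0.5374, 0.2339, 0.2538]
ee_rot: [-2.012, -2.412, 0.003]
force: [0.2, 0.5, 0.3]
width: 0.998
```

```bash
python3 - <<'E'
from h import *
o=observe(); im=get_image("wrist"); np.save("w1.npy",{k:o[k] for k in("position","ee_rot")},allow_pickle=True)
print(o["position"],R.from_rotvec(o["ee_rot"]).as_matrix().round(3),o["joints"].round(2))
im=im[:,:,::-1].copy(); cv2.imwrite("pics/w1raw.png",im); cv2.imwrite("pics/w1.png",cv2.resize(im,(800,600)))
E
```

```text
[0.53735409 0.23392706 0.2538391 ] [[-0.179  0.984 -0.001]
 [ 0.984  0.179 -0.001]
 [-0.001 -0.001 -1.   ]] [-0.43  0.36 -0.09  1.62  0.04  1.16 -0.36]
```

View pics/w1.png

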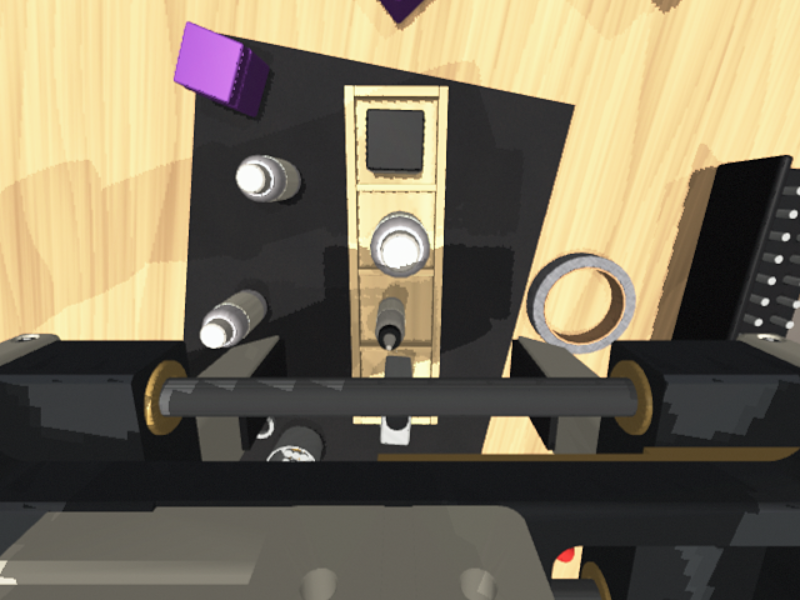

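```bash
python3 - <<'E'
from h import *
o=np.load("w1.npy",allow_pickle=True).item(); W=cam("wrist",o)
f=lambda q:np.array(q)/1.25
print("caddy",fitrect(W,[f(q) for q in [(353,424),(438,424),(448,86),(345,87)]],.026,.088,.322))
print("jar",fitrect(W,[f(q) for q in [(367,168),(423,170),(424,109),(370,110)]],.075,.044,.044))
print("can",ray(W,f((403,249)),.125),"oiler tip",ray(W,f((389,347)),.114), "collar",ray(W,f((390,334)),.085))
im=cv2.imread("pics/w1raw.png"); cv2.imwrite("pics/c3.png",cv2.resize(im[60:295,260:380],None,fx=2.5,fy=2.5,interpolation=2))
E
```

```text
caddy (array([0.5382, 0.2221, 0.1766]), np.float64(0.0011))
jar (array([0.5183, 0.3338, 0.1569]), np.float64(0.0024))
can [0.5366978  0.26036578] oiler tip [0.54030357 0.18305267] collar [0.54055137 0.18290344]
```

View pics/c3.png

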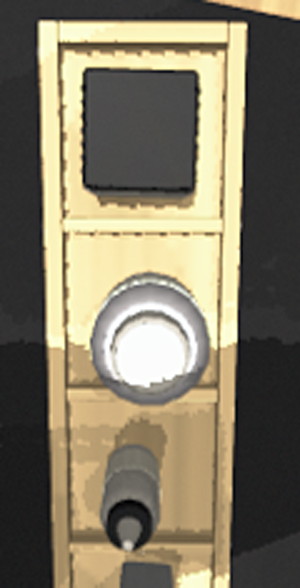

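Emit:
drive_tool([
  {"grip": -1,"tx": -0.0485,"ty": 0.25,"tz": 0,"turn": 0},
  {"grip": -1,"tx": -0.0485,"ty": 0.25,"tz": 0,"turn": 0},
  {"grip": -1,"tx": -0.0485,"ty": 0.25,"tz": 0,"turn": 0},
  {"grip": -1,"tx": -0.0485,"ty": 0.25,"tz": -0.1,"turn": 0},
  {"grip": -1,"tx": -0.0485,"ty": 0.25,"tz": -0.2,"turn": 0},
  {"grip": -1,"tx": -0.0485,"ty": 0.25,"tz": -0.3,"turn": 0},
  {"grip": -1,"tx": -0.0485,"ty": 0.25,"tz": -0.4,"turn": 0},
  {"grip": -1,"tx": -0.0485,"ty": 0.25,"tz": -0.47,"turn": 0},
  {"grip": -1,"tx": -0.0485,"ty": 0.25,"tz": -0.52,"turn": 0},
  {"grip": -1,"tx": -0.0485,"ty": 0.25,"tz": -0.54,"turn": 0},
  {"grip": -1,"tx": -0.0485,"ty": 0.25,"tz": -0.54,"turn": 0},
  {"grip": -1,"tx": -0.0485,"ty": 0.25,"tz": -0.54,"turn": 0},
], newtons=20)

```text
clock: 2.3
position: [0.5188, 0.3341, 0.0388]
ee_rot: [2.013, 2.412, -0.001]
force: [0.5, -0.3, 0.5]
width: 0.999
```

Emit:
drive_tool([
  {"grip": 1,"tx": 0,"ty": 0,"tz": 0,"turn": 0},
  {"grip": 1},
  {"grip": 1},
  {"grip": 1},
  {"grip": 1},
  {"grip": 1},
  {"grip": 1},
  {"grip": 1},
  {"grip": 1},
  {"grip": 1},
], newtons=20)

```text
invalid input
```

Emit:
drive_tool([
  {"grip": 1,"tx": 0,"ty": 0,"tz": 0,"turn": 0},
  {"grip": 1,"tx": 0,"ty": 0,"tz": 0,"turn": 0},
  {"grip": 1,"tx": 0,"ty": 0,"tz": 0,"turn": 0},
  {"grip": 1,"tx": 0,"ty": 0,"tz": 0,"turn": 0},
  {"grip": 1,"tx": 0,"ty": 0,"tz": 0,"turn": 0},
  {"grip": 1,"tx": 0,"ty": 0,"tz": 0,"turn": 0},
  {"grip": 1,"tx": 0,"ty": 0,"tz": 0,"turn": 0},
  {"grip": 1,"tx": 0,"ty": 0,"tz": 0,"turn": 0},
], newtons=20)

```text
clock: 3.1
position: [0.5185, 0.334, 0.0388]
ee_rot: [-2.013, -2.412, 0.002]
force: [-1.1, -1.1, 1.3]
width: 0.501
```

Emit:
drive_tool([
  {"grip": 1,"tx": 0,"ty": 0,"tz": 0.05,"turn": 0},
  {"grip": 1,"tx": 0,"ty": 0,"tz": 0.14,"turn": 0},
  {"grip": 1,"tx": 0,"ty": 0,"tz": 0.23,"turn": 0},
  {"grip": 1,"tx": 0,"ty": 0,"tz": 0.32,"turn": 0},
  {"grip": 1,"tx": 0,"ty": 0,"tz": 0.4,"turn": 0},
  {"grip": 1,"tx": 0,"ty": -0.05,"tz": 0.425,"turn": 0},
  {"grip": 1,"tx": -0.01,"ty": -0.15,"tz": 0.425,"turn": -0.02},
  {"grip": 1,"tx": -0.01,"ty": -0.25,"tz": 0.425,"turn": -0.04},
  {"grip": 1,"tx": -0.02,"ty": -0.35,"tz": 0.425,"turn": -0.06},
  {"grip": 1,"tx": -0.02,"ty": -0.45,"tz": 0.425,"turn": -0.08},
  {"grip": 1,"tx": -0.03,"ty": -0.55,"tz": 0.425,"turn": -0.1},
  {"grip": 1,"tx": -0.04,"ty": -0.65,"tz": 0.425,"turn": -0.12},
  {"grip": 1,"tx": -0.04,"ty": -0.75,"tz": 0.425,"turn": -0.133},
  {"grip": 1,"tx": -0.05,"ty": -0.85,"tz": 0.425,"turn": -0.133},
  {"grip": 1,"tx": -0.056,"ty": -0.95,"tz": 0.425,"turn": -0.133},
  {"grip": 1,"tx": -0.056,"ty": -1,"tz": 0.425,"turn": -0.133},
  {"grip": 1,"tx": -0.056,"ty": -1,"tz": 0.425,"turn": -0.133},
], newtons=20)

```text
clock: 4.8
position: [0.4947, -0.0708, 0.208]
ee_rot: [2.183, 2.259, -0.005]
force: [-0.4, -0.1, -1.9]
width: 0.502
```

Emit:
drive_tool([
  {"grip": 1,"tx": 0,"ty": -0.1,"tz": 0,"turn": 0},
  {"grip": 1,"tx": 0,"ty": -0.2,"tz": 0,"turn": 0},
  {"grip": 1,"tx": 0,"ty": -0.3,"tz": 0,"turn": 0},
  {"grip": 1,"tx": 0,"ty": -0.4,"tz": 0,"turn": 0},
  {"grip": 1,"tx": 0.003,"ty": -0.5,"tz": 0,"turn": 0},
  {"grip": 1,"tx": 0.003,"ty": -0.6,"tz": 0,"turn": 0},
  {"grip": 1,"tx": 0.003,"ty": -0.68,"tz": 0,"turn": 0},
  {"grip": 1,"tx": 0.003,"ty": -0.713,"tz": 0,"turn": 0},
  {"grip": 1,"tx": 0.003,"ty": -0.713,"tz": 0,"turn": 0},
  {"grip": 1,"tx": 0.003,"ty": -0.713,"tz": 0,"turn": 0},
  {"grip": 1,"tx": 0.003,"ty": -0.713,"tz": 0,"turn": 0},
], newtons=20)

```text
clock: 5.9
position: [0.4963, -0.3537, 0.2077]
ee_rot: [-2.18, -2.261, 0.004]
force: [-0.5, 0.8, -1.4]
width: 0.497
```

```bash
python3 - <<'E'
from h import *
o=observe(); im=get_image("wrist"); np.save("w2.npy",{k:o[k] for k in("position","ee_rot")},allow_pickle=True)
print(o["position"],R.from_rotvec(o["ee_rot"]).as_matrix().round(3)[:,1],o["joints"].round(2))
im=im[:,:,::-1].copy(); cv2.imwrite("pics/w2raw.png",im); cv2.imwrite("pics/w2.png",cv2.resize(im,(800,600),interpolation=2))
E
```

```text
[ 0.49633782 -0.35374633  0.20773148] [ 0.999  0.036 -0.002] [ 0.41  0.43  0.17  1.65 -0.07  1.08  0.64]
```

View pics/w2.png

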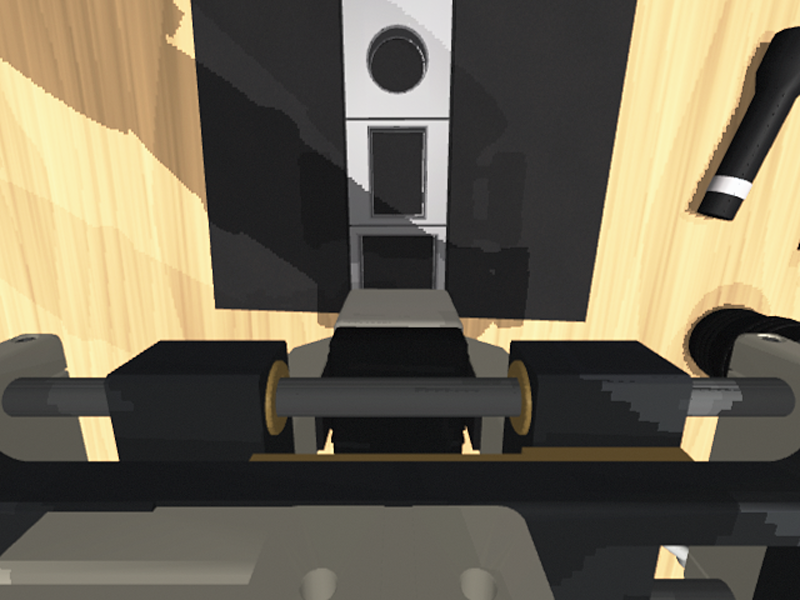

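```bash
python3 - <<'E'
from h import *
o=np.load("w2.npy",allow_pickle=True).item(); W=cam("wrist",o)
f=lambda q:np.array(q)/1.25
print("tinblock",fitrect(W,[f(q) for q in [(349,226),(447.5,226),(451,118),(345,118)]],.034,.076,.078))
print("tinpocket",fitrect(W,[f(q) for q in [(370,218),(425,218),(427,127),(368,127)]],.034,.042,.066))
print("oiler",ray(W,f((397.5,60)),.034))
c=np.array([.4914,-.239]);y=.0403
for s in(-117,-39,39,117):print(s,c+s/1000*np.array([-np.sin(y),np.cos(y)]))
E
```

```text
tinblock (array([ 0.4942, -0.2768,  0.0374]), np.float64(0.0011))
tinpocket (array([ 0.4937, -0.2768,  0.0359]), np.float64(0.0008))
oiler [ 0.49092487 -0.19910578]
-117 [ 0.49611382 -0.355905  ]
-39 [ 0.49297127 -0.27796833]
39 [ 0.48982873 -0.20003167]
117 [ 0.48668618 -0.122095  ]
```

Emit:
drive_tool([
  {"grip": 1,"tx": 0.001,"ty": -0.003,"tz": -0.08,"turn": 0},
  {"grip": 1,"tx": 0.001,"ty": -0.003,"tz": -0.18,"turn": 0},
  {"grip": 1,"tx": 0.001,"ty": -0.003,"tz": -0.26,"turn": 0},
  {"grip": 1,"tx": 0.001,"ty": -0.003,"tz": -0.31,"turn": 0},
  {"grip": 1,"tx": 0.001,"ty": -0.003,"tz": -0.35,"turn": 0},
  {"grip": 1,"tx": 0.001,"ty": -0.003,"tz": -0.38,"turn": 0},
  {"grip": 1,"tx": 0.001,"ty": -0.003,"tz": -0.4,"turn": 0},
  {"grip": 1,"tx": 0.001,"ty": -0.003,"tz": -0.41,"turn": 0},
  {"grip": 1,"tx": 0.001,"ty": -0.003,"tz": -0.412,"turn": 0},
  {"grip": 1,"tx": 0.001,"ty": -0.003,"tz": -0.412,"turn": 0},
  {"grip": 1,"tx": 0.001,"ty": -0.003,"tz": -0.412,"turn": 0},
], newtons=20)

```text
clock: 7.05
position: [0.4972, -0.3554, 0.0438]
ee_rot: [2.18, 2.261, -0.003]
force: [-0.4, -0.9, -1.2]
width: 0.499
```

Jar's underside is about 1 mm above the floor. Opening the jaws, then lifting.

Emit:
drive_tool([
  {"grip": 0.6,"tx": 0,"ty": 0,"tz": -0.002,"turn": 0},
  {"grip": -0.3,"tx": 0,"ty": 0,"tz": -0.002,"turn": 0},
  {"grip": -0.6,"tx": 0,"ty": 0,"tz": -0.002,"turn": 0},
  {"grip": -1,"tx": 0,"ty": 0,"tz": -0.002,"turn": 0},
  {"grip": -1,"tx": 0,"ty": 0,"tz": 0,"turn": 0},
  {"grip": -1,"tx": 0,"ty": 0,"tz": 0,"turn": 0},
  {"grip": -1,"tx": 0,"ty": 0,"tz": 0.05,"turn": 0},
  {"grip": -1,"tx": 0,"ty": 0,"tz": 0.15,"turn": 0},
  {"grip": -1,"tx": 0,"ty": 0,"tz": 0.25,"turn": 0},
  {"grip": -1,"tx": 0,"ty": 0,"tz": 0.35,"turn": 0},
  {"grip": -1,"tx": 0,"ty": 0.1,"tz": 0.45,"turn": 0.04},
  {"grip": -1,"tx": 0.02,"ty": 0.2,"tz": 0.45,"turn": 0.08},
  {"grip": -1,"tx": 0.02,"ty": 0.3,"tz": 0.45,"turn": 0.13},
  {"grip": -1,"tx": 0.03,"ty": 0.4,"tz": 0.45,"turn": 0.135},
  {"grip": -1,"tx": 0.04,"ty": 0.5,"tz": 0.45,"turn": 0.135},
  {"grip": -1,"tx": 0.04,"ty": 0.6,"tz": 0.45,"turn": 0.135},
  {"grip": -1,"tx": 0.05,"ty": 0.7,"tz": 0.45,"turn": 0.135},
  {"grip": -1,"tx": 0.06,"ty": 0.8,"tz": 0.45,"turn": 0.135},
  {"grip": -1,"tx": 0.07,"ty": 0.9,"tz": 0.45,"turn": 0.135},
  {"grip": -1,"tx": 0.08,"ty": 1,"tz": 0.45,"turn": 0.135},
], newtons=20)

```text
clock: 9.05
position: [0.5291, 0.0461, 0.224]
ee_rot: [2.015, 2.409, -0.003]
force: [0.8, 0.1, 0.7]
width: 0.999
```

```bash
python3 - <<'E'
from h import *
o=observe(); im=get_image("wrist"); np.save("w3.npy",{k:o[k] for k in("position","ee_rot")},allow_pickle=True)
print(o["position"],np.abs(o["dq"]).max())
a=cv2.resize(im[:,:,::-1][0:310,230:430],None,fx=1.9,fy=1.9,interpolation=2)
b=cv2.resize(get_image("side")[:,:,::-1][270:430,320:500],None,fx=2.3,fy=2.3,interpolation=2)
h=np.zeros((600,800,3),np.uint8);h[:a.shape[0],:a.shape[1]]=a;h[:b.shape[0],382:382+b.shape[1]]=b[:, :418]
cv2.imwrite("pics/w3.png",h)
E
```

```text
[0.52909342 0.04614484 0.22399544] 0.7949558958515498
```

View pics/w3.png

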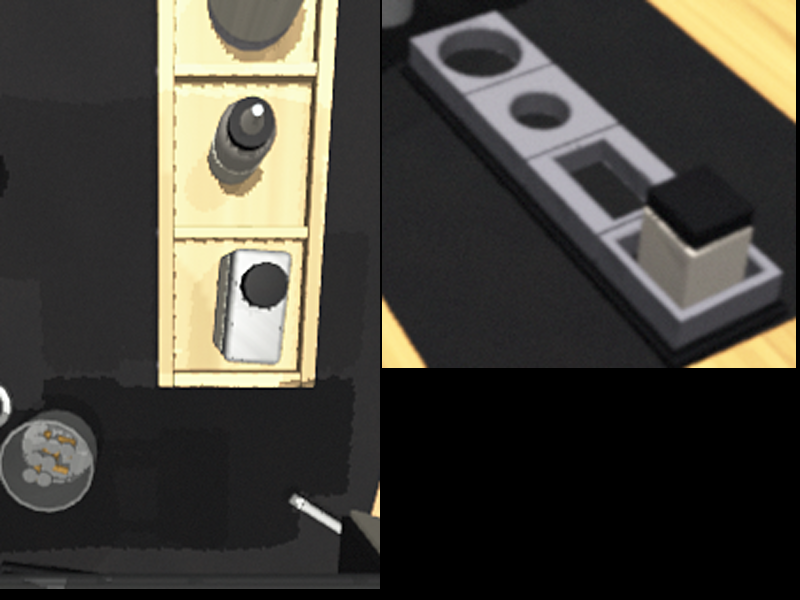

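```bash
python3 - <<'E'
from h import *
o=np.load("w3.npy",allow_pickle=True).item(); W=cam("wrist",o)
f=lambda q:np.array(q)/1.9+[230,0]
print("tin",fitrect(W,[f(q) for q in [(225,356),(280,363),(291,254),(232,250)]],.094,.026,.05))
print("oiler",ray(W,f((258,109)),.114),ray(W,f((251,124)),.085),"caddy corner",ray(W,f((158,386)),.026),ray(W,f((314,386)),.026))
o=observe();print(o["position"],R.from_rotvec(o["ee_rot"]).as_matrix().round(3)[:,1],o["dq"].max())
E
```

```text
tin (array([0.5583, 0.1099, 0.1183]), np.float64(0.0027))
oiler [0.54024884 0.1822108 ] [0.54103441 0.1833889 ] caddy corner [0.52234301 0.05631648] [0.60899609 0.07184061]
[0.5291702  0.0514682  0.22387819] [ 0.983  0.185 -0.   ] 0.07557959756687027
```

Emit:
drive_tool([
  {"grip": -1,"tx": 0.073,"ty": 0.146,"tz": 0,"turn": -0.065},
  {"grip": -1,"tx": 0.073,"ty": 0.146,"tz": 0,"turn": -0.065},
  {"grip": -1,"tx": 0.073,"ty": 0.146,"tz": -0.05,"turn": -0.065},
  {"grip": -1,"tx": 0.073,"ty": 0.146,"tz": -0.15,"turn": -0.065},
  {"grip": -1,"tx": 0.073,"ty": 0.146,"tz": -0.25,"turn": -0.065},
  {"grip": -1,"tx": 0.073,"ty": 0.146,"tz": -0.34,"turn": -0.065},
  {"grip": -1,"tx": 0.073,"ty": 0.146,"tz": -0.4,"turn": -0.065},
  {"grip": -1,"tx": 0.073,"ty": 0.146,"tz": -0.42,"turn": -0.065},
  {"grip": -1,"tx": 0.073,"ty": 0.146,"tz": -0.422,"turn": -0.065},
  {"grip": 1,"tx": 0.073,"ty": 0.146,"tz": -0.422,"turn": -0.065},
  {"grip": 1,"tx": 0.073,"ty": 0.146,"tz": -0.422,"turn": -0.065},
  {"grip": 1,"tx": 0.073,"ty": 0.146,"tz": -0.422,"turn": -0.065},
  {"grip": 1,"tx": 0.073,"ty": 0.146,"tz": -0.422,"turn": -0.065},
  {"grip": 1,"tx": 0.073,"ty": 0.146,"tz": -0.422,"turn": -0.065},
  {"grip": 1,"tx": 0.073,"ty": 0.146,"tz": -0.422,"turn": -0.065},
  {"grip": 1,"tx": 0.073,"ty": 0.146,"tz": -0.422,"turn": -0.065},
  {"grip": 1,"tx": 0.073,"ty": 0.146,"tz": -0.422,"turn": -0.065},
  {"grip": 1,"tx": 0.073,"ty": 0.146,"tz": -0.422,"turn": -0.065},
  {"grip": 1,"tx": 0.073,"ty": 0.146,"tz": -0.422,"turn": -0.065},
], newtons=20)

```text
clock: 11.05
position: [0.5583, 0.1099, 0.055]
ee_rot: [-2.086, -2.348, -0.001]
force: [-0.5, -0.3, -0.3]
width: 0.285
```

Emit:
drive_tool([
  {"grip": 1,"tx": 0,"ty": 0,"tz": 0.05,"turn": 0},
  {"grip": 1,"tx": 0,"ty": 0,"tz": 0.14,"turn": 0},
  {"grip": 1,"tx": 0,"ty": 0,"tz": 0.23,"turn": 0},
  {"grip": 1,"tx": -0.01,"ty": -0.04,"tz": 0.3,"turn": -0.01},
  {"grip": 1,"tx": -0.03,"ty": -0.14,"tz": 0.3,"turn": -0.02},
  {"grip": 1,"tx": -0.045,"ty": -0.24,"tz": 0.3,"turn": -0.03},
  {"grip": 1,"tx": -0.06,"ty": -0.34,"tz": 0.3,"turn": -0.04},
  {"grip": 1,"tx": -0.075,"ty": -0.44,"tz": 0.3,"turn": -0.05},
  {"grip": 1,"tx": -0.09,"ty": -0.54,"tz": 0.3,"turn": -0.06},
  {"grip": 1,"tx": -0.11,"ty": -0.64,"tz": 0.3,"turn": -0.07},
  {"grip": 1,"tx": -0.13,"ty": -0.74,"tz": 0.3,"turn": -0.0765},
  {"grip": 1,"tx": -0.145,"ty": -0.84,"tz": 0.3,"turn": -0.0765},
  {"grip": 1,"tx": -0.1615,"ty": -0.92,"tz": 0.3,"turn": -0.0765},
  {"grip": 1,"tx": -0.1615,"ty": -0.967,"tz": 0.3,"turn": -0.0765},
  {"grip": 1,"tx": -0.1615,"ty": -0.967,"tz": 0.3,"turn": -0.0765},
  {"grip": 1,"tx": -0.1615,"ty": -0.967,"tz": 0.3,"turn": -0.0765},
  {"grip": 1,"tx": -0.1615,"ty": -0.967,"tz": 0.28,"turn": -0.0765},
  {"grip": 1,"tx": -0.1615,"ty": -0.967,"tz": 0.23,"turn": -0.0765},
  {"grip": 1,"tx": -0.1615,"ty": -0.967,"tz": 0.18,"turn": -0.0765},
  {"grip": 1,"tx": -0.1615,"ty": -0.967,"tz": 0.15,"turn": -0.0765},
], newtons=20)

```text
clock: 13.05
position: [0.4934, -0.275, 0.1132]
ee_rot: [-2.174, -2.263, -0.001]
force: [0.3, 0.0, -1.2]
width: 0.282
```

Emit:
drive_tool([
  {"grip": 1,"tx": 0.001,"ty": -0.005,"tz": -0.04,"turn": 0},
  {"grip": 1,"tx": 0.001,"ty": -0.005,"tz": -0.08,"turn": 0},
  {"grip": 1,"tx": 0.001,"ty": -0.005,"tz": -0.11,"turn": 0},
  {"grip": 1,"tx": 0.001,"ty": -0.005,"tz": -0.125,"turn": 0},
  {"grip": 1,"tx": 0.001,"ty": -0.005,"tz": -0.134,"turn": 0},
  {"grip": 1,"tx": 0.001,"ty": -0.005,"tz": -0.136,"turn": 0},
  {"grip": 1,"tx": 0.001,"ty": -0.005,"tz": -0.136,"turn": 0},
  {"grip": 1,"tx": 0.001,"ty": -0.005,"tz": -0.136,"turn": 0},
], newtons=20)

```text
clock: 13.85
position: [0.4941, -0.2772, 0.0592]
ee_rot: [-2.175, -2.264, -0.001]
force: [0.4, 0.4, -1.0]
width: 0.283
```

Emit:
drive_tool([
  {"grip": 0.6,"tx": 0,"ty": 0,"tz": -0.001,"turn": 0},
  {"grip": -0.3,"tx": 0,"ty": 0,"tz": -0.001,"turn": 0},
  {"grip": -0.6,"tx": 0,"ty": 0,"tz": -0.001,"turn": 0},
  {"grip": -1,"tx": 0,"ty": 0,"tz": -0.001,"turn": 0},
  {"grip": -1,"tx": 0,"ty": 0,"tz": 0,"turn": 0},
  {"grip": -1,"tx": 0,"ty": 0,"tz": 0,"turn": 0},
  {"grip": -1,"tx": 0,"ty": 0,"tz": 0.05,"turn": 0},
  {"grip": -1,"tx": 0,"ty": 0,"tz": 0.15,"turn": 0},
  {"grip": -1,"tx": 0,"ty": 0,"tz": 0.25,"turn": 0},
  {"grip": -1,"tx": 0,"ty": 0.05,"tz": 0.35,"turn": 0},
  {"grip": -1,"tx": 0.01,"ty": 0.15,"tz": 0.37,"turn": 0.03},
  {"grip": -1,"tx": 0.02,"ty": 0.25,"tz": 0.37,"turn": 0.06},
  {"grip": -1,"tx": 0.03,"ty": 0.35,"tz": 0.37,"turn": 0.1},
  {"grip": -1,"tx": 0.04,"ty": 0.45,"tz": 0.37,"turn": 0.135},
  {"grip": -1,"tx": 0.05,"ty": 0.55,"tz": 0.37,"turn": 0.135},
  {"grip": -1,"tx": 0.06,"ty": 0.65,"tz": 0.37,"turn": 0.135},
  {"grip": -1,"tx": 0.08,"ty": 0.75,"tz": 0.37,"turn": 0.135},
  {"grip": -1,"tx": 0.1,"ty": 0.85,"tz": 0.37,"turn": 0.135},
  {"grip": -1,"tx": 0.116,"ty": 0.95,"tz": 0.37,"turn": 0.135},
  {"grip": -1,"tx": 0.116,"ty": 1,"tz": 0.37,"turn": 0.135},
], newtons=20)

```text
clock: 15.85
position: [0.5406, 0.1272, 0.2073]
ee_rot: [-2.004, -2.415, -0.003]
force: [-0.3, 0.1, 0.7]
width: 0.999
```

Emit:
drive_tool([
  {"grip": -1,"tx": 0,"ty": 0.14,"tz": 0,"turn": 0},
  {"grip": -1,"tx": 0,"ty": 0.14,"tz": 0,"turn": 0},
  {"grip": -1,"tx": 0,"ty": 0.14,"tz": -0.05,"turn": 0},
  {"grip": -1,"tx": 0,"ty": 0.14,"tz": -0.15,"turn": 0},
  {"grip": -1,"tx": 0,"ty": 0.14,"tz": -0.25,"turn": 0},
  {"grip": -1,"tx": 0,"ty": 0.14,"tz": -0.32,"turn": 0},
  {"grip": -1,"tx": 0,"ty": 0.14,"tz": -0.365,"turn": 0},
  {"grip": -1,"tx": 0,"ty": 0.14,"tz": -0.384,"turn": 0},
  {"grip": -1,"tx": 0,"ty": 0.14,"tz": -0.386,"turn": 0},
  {"grip": 1,"tx": 0,"ty": 0.14,"tz": -0.386,"turn": 0},
  {"grip": 1,"tx": 0,"ty": 0.14,"tz": -0.386,"turn": 0},
  {"grip": 1,"tx": 0,"ty": 0.14,"tz": -0.386,"turn": 0},
  {"grip": 1,"tx": 0,"ty": 0.14,"tz": -0.386,"turn": 0},
  {"grip": 1,"tx": 0,"ty": 0.14,"tz": -0.386,"turn": 0},
  {"grip": 1,"tx": 0,"ty": 0.14,"tz": -0.386,"turn": 0},
  {"grip": 1,"tx": 0,"ty": 0.14,"tz": -0.386,"turn": 0},
  {"grip": 1,"tx": 0,"ty": 0.14,"tz": -0.386,"turn": 0},
  {"grip": 1,"tx": 0,"ty": 0.14,"tz": -0.386,"turn": 0},
  {"grip": 1,"tx": 0,"ty": 0.14,"tz": -0.386,"turn": 0},
], newtons=15)

```text
clock: 17.75
position: [0.5406, 0.1832, 0.0528]
ee_rot: [-2.004, -2.415, -0.003]
force: [-0.2, -0.2, -0.4]
width: 0.279
```

Emit:
drive_tool([
  {"grip": 1,"tx": 0,"ty": 0,"tz": 0.05,"turn": 0},
  {"grip": 1,"tx": 0,"ty": 0,"tz": 0.14,"turn": 0},
  {"grip": 1,"tx": 0,"ty": 0,"tz": 0.23,"turn": 0},
  {"grip": 1,"tx": -0.01,"ty": -0.04,"tz": 0.3,"turn": -0.01},
  {"grip": 1,"tx": -0.02,"ty": -0.14,"tz": 0.3,"turn": -0.02},
  {"grip": 1,"tx": -0.03,"ty": -0.24,"tz": 0.3,"turn": -0.04},
  {"grip": 1,"tx": -0.04,"ty": -0.34,"tz": 0.3,"turn": -0.06},
  {"grip": 1,"tx": -0.05,"ty": -0.44,"tz": 0.3,"turn": -0.08},
  {"grip": 1,"tx": -0.06,"ty": -0.54,"tz": 0.3,"turn": -0.1},
  {"grip": 1,"tx": -0.08,"ty": -0.64,"tz": 0.3,"turn": -0.12},
  {"grip": 1,"tx": -0.1,"ty": -0.74,"tz": 0.3,"turn": -0.141},
  {"grip": 1,"tx": -0.12,"ty": -0.84,"tz": 0.3,"turn": -0.141},
  {"grip": 1,"tx": -0.125,"ty": -0.92,"tz": 0.3,"turn": -0.141},
  {"grip": 1,"tx": -0.125,"ty": -0.956,"tz": 0.3,"turn": -0.141},
  {"grip": 1,"tx": -0.125,"ty": -0.956,"tz": 0.3,"turn": -0.141},
  {"grip": 1,"tx": -0.125,"ty": -0.956,"tz": 0.3,"turn": -0.141},
  {"grip": 1,"tx": -0.125,"ty": -0.956,"tz": 0.28,"turn": -0.141},
  {"grip": 1,"tx": -0.125,"ty": -0.956,"tz": 0.23,"turn": -0.141},
  {"grip": 1,"tx": -0.125,"ty": -0.956,"tz": 0.18,"turn": -0.141},
  {"grip": 1,"tx": -0.125,"ty": -0.956,"tz": 0.15,"turn": -0.141},
], newtons=15)

```text
clock: 19.75
position: [0.4901, -0.1972, 0.111]
ee_rot: [-2.173, -2.262, -0.003]
force: [-0.3, 0.7, -0.0]
width: 0.278
```

Emit:
drive_tool([
  {"grip": 1,"tx": 0.001,"ty": -0.005,"tz": -0.04,"turn": 0},
  {"grip": 1,"tx": 0.001,"ty": -0.005,"tz": -0.08,"turn": 0},
  {"grip": 1,"tx": 0.001,"ty": -0.005,"tz": -0.11,"turn": 0},
  {"grip": 1,"tx": 0.001,"ty": -0.005,"tz": -0.125,"turn": 0},
  {"grip": 1,"tx": 0.001,"ty": -0.005,"tz": -0.133,"turn": 0},
  {"grip": 1,"tx": 0.001,"ty": -0.005,"tz": -0.135,"turn": 0},
  {"grip": 1,"tx": 0.001,"ty": -0.005,"tz": -0.135,"turn": 0},
  {"grip": 1,"tx": 0.001,"ty": -0.005,"tz": -0.135,"turn": 0},
], newtons=15)

```text
clock: 20.55
position: [0.4909, -0.1994, 0.0576]
ee_rot: [-2.173, -2.262, -0.004]
force: [0.2, 0.1, -0.4]
width: 0.276
```

Emit:
drive_tool([
  {"grip": 0.6,"tx": 0,"ty": 0,"tz": -0.002,"turn": 0},
  {"grip": -0.3,"tx": 0,"ty": 0,"tz": -0.002,"turn": 0},
  {"grip": -0.6,"tx": 0,"ty": 0,"tz": -0.002,"turn": 0},
  {"grip": -1,"tx": 0,"ty": 0,"tz": -0.002,"turn": 0},
  {"grip": -1,"tx": 0,"ty": 0,"tz": 0,"turn": 0},
  {"grip": -1,"tx": 0,"ty": 0,"tz": 0,"turn": 0},
  {"grip": -1,"tx": 0,"ty": 0,"tz": 0.05,"turn": 0},
  {"grip": -1,"tx": 0,"ty": 0,"tz": 0.15,"turn": 0},
  {"grip": -1,"tx": 0,"ty": 0,"tz": 0.25,"turn": 0},
  {"grip": -1,"tx": 0,"ty": 0.05,"tz": 0.35,"turn": 0},
  {"grip": -1,"tx": 0.01,"ty": 0.15,"tz": 0.405,"turn": 0.03},
  {"grip": -1,"tx": 0.02,"ty": 0.25,"tz": 0.405,"turn": 0.06},
  {"grip": -1,"tx": 0.03,"ty": 0.35,"tz": 0.405,"turn": 0.1},
  {"grip": -1,"tx": 0.04,"ty": 0.45,"tz": 0.405,"turn": 0.135},
  {"grip": -1,"tx": 0.05,"ty": 0.55,"tz": 0.405,"turn": 0.135},
  {"grip": -1,"tx": 0.06,"ty": 0.65,"tz": 0.405,"turn": 0.135},
  {"grip": -1,"tx": 0.08,"ty": 0.75,"tz": 0.405,"turn": 0.135},
  {"grip": -1,"tx": 0.1,"ty": 0.85,"tz": 0.405,"turn": 0.135},
  {"grip": -1,"tx": 0.114,"ty": 0.95,"tz": 0.405,"turn": 0.135},
  {"grip": -1,"tx": 0.114,"ty": 1,"tz": 0.405,"turn": 0.135},
], newtons=15)

```text
clock: 22.55
position: [0.5362, 0.205, 0.2194]
ee_rot: [-2.003, -2.413, -0.005]
force: [-0.2, -0.9, -0.9]
width: 0.998
```

```bash
python3 - <<'E'
from h import *
o=observe(); W=cam("wrist",o); im=get_image("wrist")
print(o["position"],R.from_rotvec(o["ee_rot"]).as_matrix()[:2,1])
u=proj(W,[.5367,.2604,.125]);print("expected cap",u)
g=cv2.cvtColor(im,cv2.COLOR_RGB2GRAY);x,y=u.astype(int)
m=(g[y-35:y+35,x-35:x+35]>225).astype(np.uint8);n,l,s,c=cv2.connectedComponentsWithStats(m);k=1+s[1:,4].argmax()
print(s[k],ray(W,c[k]+[x-35,y-35],.125))
a=cv2.resize(im[:,:,::-1][0:310,200:440],None,fx=1.65,fy=1.65,interpolation=2)
b=cv2.resize(get_image("side")[:,:,::-1][230:430,310:500],None,fx=2.1,fy=2.1,interpolation=2)
h=np.zeros((600,800,3),np.uint8);h[:a.shape[0],:a.shape[1]]=a;h[:b.shape[0],400:400+b.shape[1]]=b[:,:400]
cv2.imwrite("pics/w4.png",h)
E
```

```text
[0.53621528 0.20499241 0.21942517] [0.98289135 0.18418219]
expected cap [331.8854703  169.14874688]
[  11   16   43   44 1184] [0.53438797 0.25820306]
```

View pics/w4.png

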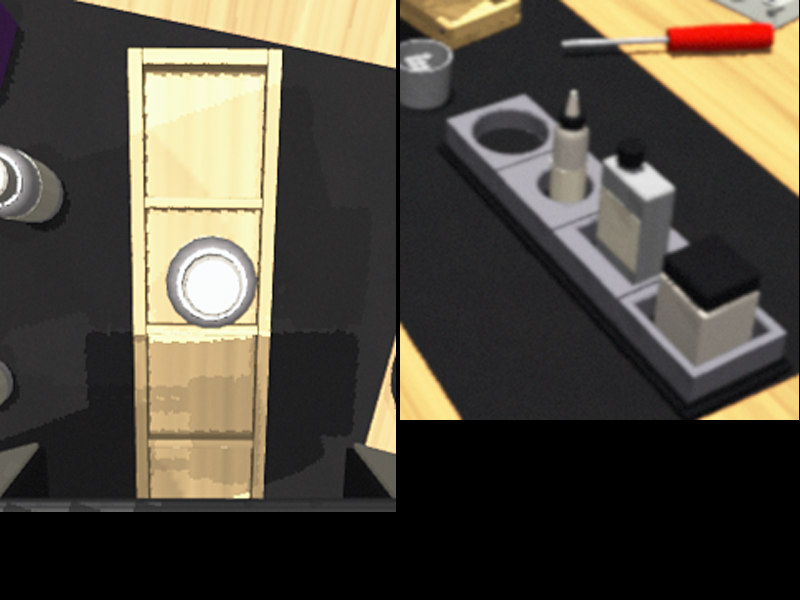

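Emit:
drive_tool([
  {"grip": -1,"tx": -0.003,"ty": 0.135,"tz": 0,"turn": 0},
  {"grip": -1,"tx": -0.003,"ty": 0.135,"tz": 0,"turn": 0},
  {"grip": -1,"tx": -0.003,"ty": 0.135,"tz": 0,"turn": 0},
  {"grip": -1,"tx": -0.003,"ty": 0.135,"tz": 0,"turn": 0},
  {"grip": -1,"tx": -0.003,"ty": 0.135,"tz": 0,"turn": 0},
], newtons=20)

```text
clock: 23.15
position: [0.5349, 0.2567, 0.2193]
ee_rot: [-2.004, -2.412, -0.003]
force: [-0.1, 0.5, -0.5]
width: 0.998
```

Emit:
drive_tool([
  {"grip": -1,"tx": 0,"ty": 0.005,"tz": -0.08,"turn": 0},
  {"grip": -1,"tx": 0,"ty": 0.005,"tz": -0.17,"turn": 0},
  {"grip": -1,"tx": 0,"ty": 0.005,"tz": -0.25,"turn": 0},
  {"grip": -1,"tx": 0,"ty": 0.005,"tz": -0.32,"turn": 0},
  {"grip": -1,"tx": 0,"ty": 0.005,"tz": -0.365,"turn": 0},
  {"grip": -1,"tx": 0,"ty": 0.005,"tz": -0.385,"turn": 0},
  {"grip": -1,"tx": 0,"ty": 0.005,"tz": -0.388,"turn": 0},
  {"grip": -1,"tx": 0,"ty": 0.005,"tz": -0.388,"turn": 0},
  {"grip": 1,"tx": 0,"ty": 0.005,"tz": -0.388,"turn": 0},
  {"grip": 1,"tx": 0,"ty": 0.005,"tz": -0.388,"turn": 0},
  {"grip": 1,"tx": 0,"ty": 0.005,"tz": -0.388,"turn": 0},
  {"grip": 1,"tx": 0,"ty": 0.005,"tz": -0.388,"turn": 0},
  {"grip": 1,"tx": 0,"ty": 0.005,"tz": -0.388,"turn": 0},
  {"grip": 1,"tx": 0,"ty": 0.005,"tz": -0.388,"turn": 0},
  {"grip": 1,"tx": 0,"ty": 0.005,"tz": -0.388,"turn": 0},
  {"grip": 1,"tx": 0,"ty": 0.005,"tz": -0.388,"turn": 0},
  {"grip": 1,"tx": 0,"ty": 0.005,"tz": -0.388,"turn": 0},
], newtons=20)

```text
clock: 24.85
position: [0.5349, 0.2587, 0.0641]
ee_rot: [-2.004, -2.412, -0.003]
force: [-0.3, -0.1, 0.1]
width: 0.491
```

Emit:
drive_tool([
  {"grip": 1,"tx": 0,"ty": 0,"tz": 0.05,"turn": 0},
  {"grip": 1,"tx": 0,"ty": 0,"tz": 0.14,"turn": 0},
  {"grip": 1,"tx": 0,"ty": 0,"tz": 0.23,"turn": 0},
  {"grip": 1,"tx": -0.01,"ty": -0.04,"tz": 0.3,"turn": -0.01},
  {"grip": 1,"tx": -0.02,"ty": -0.14,"tz": 0.3,"turn": -0.02},
  {"grip": 1,"tx": -0.03,"ty": -0.24,"tz": 0.3,"turn": -0.04},
  {"grip": 1,"tx": -0.04,"ty": -0.34,"tz": 0.3,"turn": -0.06},
  {"grip": 1,"tx": -0.05,"ty": -0.44,"tz": 0.3,"turn": -0.08},
  {"grip": 1,"tx": -0.06,"ty": -0.54,"tz": 0.3,"turn": -0.1},
  {"grip": 1,"tx": -0.08,"ty": -0.64,"tz": 0.3,"turn": -0.12},
  {"grip": 1,"tx": -0.1,"ty": -0.74,"tz": 0.3,"turn": -0.141},
  {"grip": 1,"tx": -0.118,"ty": -0.84,"tz": 0.3,"turn": -0.141},
  {"grip": 1,"tx": -0.118,"ty": -0.92,"tz": 0.3,"turn": -0.141},
  {"grip": 1,"tx": -0.118,"ty": -0.95,"tz": 0.3,"turn": -0.141},
  {"grip": 1,"tx": -0.118,"ty": -0.95,"tz": 0.3,"turn": -0.141},
  {"grip": 1,"tx": -0.118,"ty": -0.95,"tz": 0.3,"turn": -0.141},
  {"grip": 1,"tx": -0.118,"ty": -0.95,"tz": 0.28,"turn": -0.141},
  {"grip": 1,"tx": -0.118,"ty": -0.95,"tz": 0.23,"turn": -0.141},
  {"grip": 1,"tx": -0.118,"ty": -0.95,"tz": 0.18,"turn": -0.141},
  {"grip": 1,"tx": -0.118,"ty": -0.95,"tz": 0.15,"turn": -0.141},
], newtons=20)

```text
clock: 26.85
position: [0.487, -0.1196, 0.1223]
ee_rot: [-2.172, -2.259, -0.003]
force: [-0.8, 0.1, -1.9]
width: 0.492
```

Emit:
drive_tool([
  {"grip": 1,"tx": 0.002,"ty": -0.005,"tz": -0.04,"turn": 0},
  {"grip": 1,"tx": 0.002,"ty": -0.005,"tz": -0.08,"turn": 0},
  {"grip": 1,"tx": 0.002,"ty": -0.005,"tz": -0.11,"turn": 0},
  {"grip": 1,"tx": 0.002,"ty": -0.005,"tz": -0.125,"turn": 0},
  {"grip": 1,"tx": 0.002,"ty": -0.005,"tz": -0.133,"turn": 0},
  {"grip": 1,"tx": 0.002,"ty": -0.005,"tz": -0.1355,"turn": 0},
  {"grip": 1,"tx": 0.002,"ty": -0.005,"tz": -0.1355,"turn": 0},
  {"grip": 1,"tx": 0.002,"ty": -0.005,"tz": -0.1355,"turn": 0},
], newtons=20)

```text
clock: 27.65
position: [0.4882, -0.1217, 0.0686]
ee_rot: [-2.173, -2.26, -0.003]
force: [0.3, 0.5, -1.7]
width: 0.494
```

Emit:
drive_tool([
  {"grip": 0.6,"tx": 0,"ty": 0,"tz": -0.001,"turn": 0},
  {"grip": -0.3,"tx": 0,"ty": 0,"tz": -0.001,"turn": 0},
  {"grip": -0.6,"tx": 0,"ty": 0,"tz": -0.001,"turn": 0},
  {"grip": -1,"tx": 0,"ty": 0,"tz": -0.001,"turn": 0},
  {"grip": -1,"tx": 0,"ty": 0,"tz": 0,"turn": 0},
  {"grip": -1,"tx": 0,"ty": 0,"tz": 0,"turn": 0},
  {"grip": -1,"tx": 0,"ty": 0,"tz": 0.05,"turn": 0},
  {"grip": -1,"tx": 0,"ty": 0,"tz": 0.15,"turn": 0},
  {"grip": -1,"tx": 0,"ty": 0,"tz": 0.25,"turn": 0},
  {"grip": -1,"tx": 0,"ty": 0,"tz": 0.35,"turn": 0},
  {"grip": -1,"tx": 0.05,"ty": 0.1,"tz": 0.45,"turn": 0},
  {"grip": -1,"tx": 0.1,"ty": 0.2,"tz": 0.45,"turn": 0},
  {"grip": -1,"tx": 0.15,"ty": 0.3,"tz": 0.45,"turn": 0},
  {"grip": -1,"tx": 0.15,"ty": 0.3,"tz": 0.45,"turn": 0},
  {"grip": -1,"tx": 0.15,"ty": 0.3,"tz": 0.45,"turn": 0},
], newtons=20)

```text
clock: 29.15
position: [0.5482, -0.0005, 0.2482]
ee_rot: [-2.169, -2.263, -0.003]
force: [-0.1, -0.6, -1.3]
width: 0.999
```

```bash
python3 - <<'E'
from h import *
o=observe();print(o["clock"],o["position"])
a=get_image("scene")[:,:,::-1][165:265,140:330]; b=get_image("side")[:,:,::-1][230:430,300:500]
a=cv2.resize(a,None,fx=2.1,fy=2.1,interpolation=2);b=cv2.resize(b,None,fx=2,fy=2,interpolation=2)
h=np.zeros((420,800,3),np.uint8);h[:a.shape[0],:a.shape[1]]=a;h[:400,400:]=b;cv2.imwrite("pics/end.png",h)
E
```

```text
29.15 [ 5.48211499e-01 -4.62764096e-04  2.48228614e-01]
```

View pics/end.png

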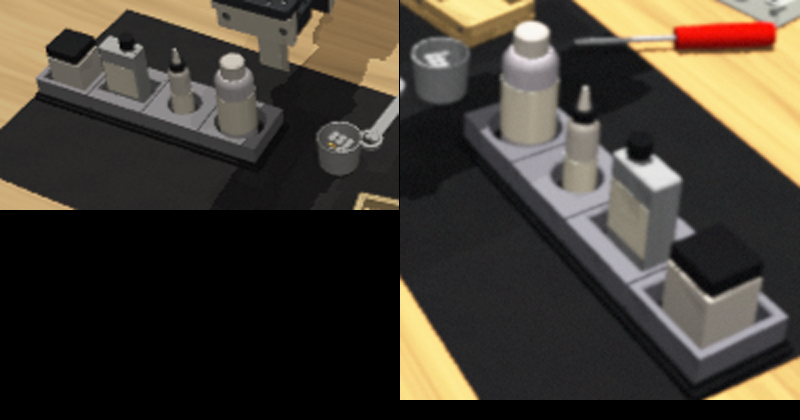

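```bash
python3 - <<'E'
from h import *
D=cam("side");f=lambda x,y:np.array([(x-400)/2+300,y/2+230])
S=cam("scene");g=lambda x,y:np.array([x,y])/2.1+[140,165]
print("jar",ray(D,f(714,258),.079),"can",ray(D,f(533,29),.129),ray(S,g(232,61),.129),"oiler",ray(D,f(585,87),.118),ray(S,g(175,49),.118),"tin",ray(D,f(645,170),.098))
print("pot",ray(S,g(338,133),.042))
E
```

```text
jar [ 0.49224572 -0.35920814] can [ 0.48981967 -0.1229702 ] [ 0.48982356 -0.12086424] oiler [ 0.49164652 -0.19867109] [ 0.48993993 -0.19870852] tin [ 0.49010347 -0.28150697]
pot [4.61883391e-01 3.93498155e-04]
```

All four measure within about 6 mm of their block centres, against a 13 mm limit, and the pot looks unmoved.

```bash
python3 -c "
from cell import *
print(sign_off())"
```

```text
the job is handed in; nothing more can be done
None
```

All four containers were moved from the caddy into their matching blocks and set down on the pocket floors, and the job was handed in at about 29 s of the 115 s allowed. `sign_off()` reports no verdict.

- **Position:** the last side and scene images show all four upright and released, with the gripper clear. Measured centres are within about 2–3 mm of the block centres for the can and oiler. The tin and jar are within about 6 mm, from rougher pixel readings in the side view only. The limit is 13 mm.
- **Height:** depth in the pocket was judged from the tool height at release, about 1 mm above the floor for each, and from the images. I didn't measure the undersides separately.
- **Pot:** its last reading differs from the first by about 3.5 mm, which is within reading error. I saw no contact with it.
- **Look-alikes:** the two smaller cans and the purple jars were left alone.
- **Disagreements:** the can's position in the caddy differed by 2–3 mm between views, so I used a value between them for the grasp. One move call was refused for incomplete rows and had no effect on the arm.

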